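# Put the laboratory jars back in their stands

### The job

The lesson is over: put each of the four white jars back in the low wooden stand whose recess matches its shape and size (slim round, wide round, square, oblong), standing upright and fully down on the recess floor. Keep the jars upright and set them down gently without dropping them, and leave the Petri dish and the reagent bottle where they stand.

Things in the scene. Friction and masses are not known exactly. Their poses are not given: they have to be found in the camera images.
- slim_jar: Slim round jar, 36 mm diameter, 62 mm tall, 65 to 125 g. White porcelain with a flush flat grey lid of the same outline (top 12 mm); straight sides, lid does not come off. Loose, stands upright on the bench. Origin: centre of its underside, z up.
- wide_jar: Wide round jar, 60 mm diameter, 50 mm tall, 140 to 280 g. White porcelain with a flush flat grey lid of the same outline (top 12 mm); straight sides, lid does not come off. Loose, stands upright on the bench. Origin: centre of its underside, z up.
- square_jar: Square jar, 48 x 48 mm, 55 mm tall, 125 to 250 g. White porcelain with a flush flat grey lid of the same outline (top 12 mm); straight sides, lid does not come off. Loose, stands upright on the bench. Origin: centre of its underside, z up. x and y are square to its sides.
- oblong_jar: Oblong (rectangular) jar, 66 mm long along its x, 34 mm wide along its y, 55 mm tall, 110 to 225 g. White porcelain with a flush flat grey lid of the same outline (top 12 mm); straight sides, lid does not come off. Loose, stands upright on the bench. Origin: centre of its underside, z up.
- slim_stand: Small round stand, 66 mm outer diameter; round recess of 50 mm diameter: home of the slim round jar. Fixed low pale wooden stand, 14 mm high, with a recess open at the top; recess floor 4 mm above the bench, wall 8 mm thick. Origin: centre of its underside on the bench, which is also the recess centre; z up.
- wide_stand: Large round stand, 90 mm outer diameter; round recess of 74 mm diameter: home of the wide round jar. Fixed low pale wooden stand, 14 mm high, with a recess open at the top; recess floor 4 mm above the bench, wall 8 mm thick. Origin: centre of its underside on the bench, which is also the recess centre; z up.
- square_stand: Square stand, 78 x 78 mm outside; square recess 62 x 62 mm, sides along its x and y: home of the square jar. Fixed low pale wooden stand, 14 mm high, with a recess open at the top; recess floor 4 mm above the bench, wall 8 mm thick. Origin: centre of its underside on the bench, which is also the recess centre; z up.
- oblong_stand: Oblong stand, 96 mm (x) by 64 mm (y) outside; recess 80 mm long along its x, 48 mm along its y: home of the oblong jar. Fixed low pale wooden stand, 14 mm high, with a recess open at the top; recess floor 4 mm above the bench, wall 8 mm thick. Origin: centre of its underside on the bench, which is also the recess centre; z up.
- petri_dish: Bystander: flat closed Petri dish, 68 mm diameter, 14 mm high, loose among the jars and stands. Origin: centre of its underside. Leave it where it is.
- reagent_bottle: Bystander: amber reagent bottle with black cap, 50 mm diameter, 90 mm tall, loose, beyond the stands on the far side. Origin: centre of its underside. Leave it where it is.
Things that resemble listed ones, but are neither listed nor needed, are in the scene too. What is shaped like the slim_stand but pink or purple is not meant.

How it is judged:
At the end, for the whole second after the job is handed in: Each jar stands in the recess of its own matching stand: within 13 mm of the recess centre, its underside less than 8 mm above the bench (recess floor is at 4 mm), within 0.1 rad of upright, at rest (below 0.02 m/s) and released; the Petri dish and the bottle stand upright (within 0.15 rad) (horizontal distance between slim_jar and slim_stand below 0.013 m and z of slim_jar in the frame of slim_stand below 0.008 m and angle between each of slim_jar, wide_jar, square_jar, oblong_jar's own z axis and vertical below 0.1 rad and linear speed of each of slim_jar, wide_jar, square_jar, oblong_jar below 0.02 m/s and contact force between the fingers and slim_jar below 0.05 N and horizontal distance between wide_jar and wide_stand below 0.013 m and z of wide_jar in the frame of wide_stand below 0.008 m and contact force between the fingers and wide_jar below 0.05 N and horizontal distance between square_jar and square_stand below 0.013 m and z of square_jar in the frame of square_stand below 0.008 m and contact force between the fingers and square_jar below 0.05 N and horizontal distance between oblong_jar and oblong_stand below 0.013 m and z of oblong_jar in the frame of oblong_stand below 0.008 m and contact force between the fingers and oblong_jar below 0.05 N and angle between each of petri_dish, reagent_bottle's own z axis and vertical below 0.15 rad); the robot touches nothing.
It fails at once if a jar is tipped over (more than 0.7 rad) (angle between any of slim_jar, wide_jar, square_jar, oblong_jar's own z axis and vertical above 0.7 rad).
It fails at once if a jar is dropped or thrown (faster than 0.6 m/s while out of the gripper) ((contact force between the fingers and slim_jar below 0.01 N and linear speed of slim_jar above 0.6 m/s) or (contact force between the fingers and wide_jar below 0.01 N and linear speed of wide_jar above 0.6 m/s) or (contact force between the fingers and square_jar below 0.01 N and linear speed of square_jar above 0.6 m/s) or (contact force between the fingers and oblong_jar below 0.01 N and linear speed of oblong_jar above 0.6 m/s)).
It fails at once if the Petri dish is pushed more than 25 mm (distance of petri_dish from where it was at the start of the episode above 0.025 m).
It fails at once if the reagent bottle is pushed more than 25 mm (distance of reagent_bottle from where it was at the start of the episode above 0.025 m).
It also fails if it takes over 112 s, if anything falls off the work surface, if the arm or the gripper's body presses on something with over 40 N, if the wrist force passes 120 N, or if a joint passes its speed limit or range.

### The arm

A 7-joint arm with a two-finger parallel gripper is mounted at the origin on the work surface. World frame = base frame: x ahead of the robot, y to its left, z up, the work surface at z = 0. Lengths are in m, angles in rad, forces in N, time in s.
With the tool pointing down it reaches from about 0.35 to 0.9 m from the base axis. Payload 8.1 kg.
Tool frame: the origin (TCP) lies midway between the tips of the shut fingers; the grasp point (between the pads) lies 19 mm behind it; z points along the fingers, y is the line along which they close (so a half turn about z gives the same grasp; the last joint's range is limited). The gripper opens to 92 mm and grips with 3 to 60 N. Pads are 19 mm wide; open, the fingers measure 130 mm over their backs; the gripper's body (75 mm by 190 mm) begins 47 mm behind the grasp point.
Start: joints at [-1.224, 0.434, 0.025, 1.573, -0.012, 1.134, -0.075], TCP at [0.272, 0.563, 0.227] pointing down, gripper open.
Joint ranges: [-2.62, 2.62], [-0.44, 2.09], [-1.27, 1.32], [0.08, 2.57], [-1.32, 4.46], [0.12, 2], [-2.74, 2.74]. Speed limits (rad/s): [2.22, 2.22, 3.01, 3.01, 3.14, 3.14, 3.14].

### API

Orientations are given as a rotation vector (axis times angle).
In Python, from bench import manip gives the robot as it stands.
- The arm moves only by the tool jog_arm, never from a script. Its argument "rows" is a list of rows, each a list of 4 numbers: the shift along the tool's x, y, z in units of 20 cm (1.0 is 20 cm), then the turn about the tool's z in units of 360 degrees (1.0 is 360 degrees). In form: [[x, y, z, roll], ...]. A call has 1 to 5 rows; each row is the pose to reach, as a shift and turn from the pose commanded when the call began, along the tool's axes at that moment, turning the shorter way round; what a row does not reach only later rows make up. A row lasts 1/10 s, in which the tool goes at most 50 mm and 8.59 degrees, less where a joint would pass 70% of its speed; a pose out of reach is approached as far as the arm can. A call with a number of a shift or a turn outside -1 to 1 is refused whole. A call with a gripper value outside its range is refused whole. "grip" is the opening, from 0 (shut) to 1 (fully open), set as the call begins (left out, the last holds). The fingers move at their own pace and stop on an object; the grip force is fixed at half the most. Time passes only in rows, so rows that repeat a pose let the fingers close. It gives the time, the measured TCP pose, the force, the opening and the grip force at its end, in the units of the state.
- manip.get_state(): the state, without advancing time (a new reading comes with each control period).
- manip.get_image(name): name is "scene" or "top" or "wrist"; returns a dict with "pixels" (400x640x3 uint8, red, green, blue), "camera_matrix" (3x3 intrinsics, pixels), "camera_from_world" (4x4, takes a point from world to camera coordinates); the wrist camera has in their place "mount" (4x4, takes a point from camera to tool coordinates, whose origin is the TCP and whose axes are the flange's). Camera axes: x right, y up, looking along -z (the intrinsics and any distortion apply to the point x, -y, -z); pixel columns grow to the right and rows downward; lengths in m; the calibration is good to about 2 mm. A picture is of the moment at which its call begins: read the wrist's pose just before it. There is no depth.
- manip.finish_job(): hands the job in; it is judged then, once.
The state is a dict: "t": time; "q": joint angles; "dq": joint speeds; "joint_torque": joint torques, N m; "eef_pos": TCP position; "eef_rot": TCP orientation; "ft_force": force on the tool from outside, world axes, zero at the start; "wrist_torque": the same for the moment, N m; "width": opening from 0.0 (shut) to 1.0 (fully open); "finger_force": force on a finger pad.
Only numpy, scipy, OpenCV 4.12 (cv2) and the standard library are available. Lean on these libraries where they do the work, as an engineer would, in place of code of your own. Each camera call takes 0.05 s, during which the arm holds its last target. There are 200 camera calls.

## Working session

There is one attempt and no reset: what is moved stays moved. The work goes in short steps, Python scripts to look and compute and a tool call to move; the robot and the scene stay as the last step left them, time stands still between calls to the robot, and variables do not carry over. Pictures are saved under pics/ and viewed, at most 14 in all, crops included, and the job is handed in when it is done.

Besides the shell and the picture viewer there is one more tool, called after "Request:" as name(argument=value, ...) on one line, values as JSON. jog_arm: Moves the arm, as the interface text tells. Its arguments: {"type":"object","properties":{"rows":{"type":"array"},"grip":{"type":"number"}},"required":["rows"]}

```bash
mkdir -p pics
cat > h.py <<'E'
from bench import manip
import numpy as np, cv2
from scipy.spatial.transform import Rotation as R
def shot(name,fn=None):
    s=manip.get_state(); im=manip.get_image(name)
    if fn: cv2.imwrite('pics/'+fn,im['pixels'][:,:,::-1])
    K=np.array(im['camera_matrix'])
    if name=='wrist':
        T=np.eye(4);T[:3,:3]=R.from_rotvec(s['eef_rot']).as_matrix();T[:3,3]=s['eef_pos']
        C=T@np.array(im['mount'])
    else: C=np.linalg.inv(np.array(im['camera_from_world']))
    return im['pixels'],K,C,im,s
def ray(K,C,u,v,z):
    d=np.linalg.inv(K)@[u,v,1]; d=C[:3,:3]@[d[0],-d[1],-d[2]]; o=C[:3,3]
    return o+d*(z-o[2])/d[2]
def proj(K,C,p):
    q=np.linalg.inv(C)@[*p,1]; a=K@[q[0],-q[1],-q[2]]; return a[:2]/a[2]
E
python3 - <<'E'
from h import *
for n in('top','scene'):
    p,K,C,im,s=shot(n,n+'0.png'); print(n,K.tolist(),C[:3,3],[k for k in im])
    np.savez(n+'.npz',K=K,C=C,p=p)
print(s)
E
```

```text
top [[390.05295829718693, 0.0, 316.8645681058362], [0.0, 390.05295829718693, 205.13000861034325], [0.0, 0.0, 1.0]] [ 0.31487983 -0.00404116  1.03695296] ['pixels', 'camera_matrix', 'camera_from_world']
scene [[421.90898639990604, 0.0, 317.43308682529283], [0.0, 421.90898639990604, 201.65407724537224], [0.0, 0.0, 1.0]] [ 1.20871821 -0.46296671  0.81222872] ['pixels', 'camera_matrix', 'camera_from_world']
{'t': 0.05, 'q': array([-1.22357471,  0.43522431,  0.02497974,  1.57405385, -0.01162808,
        1.13399169, -0.07509006]), 'dq': array([ 2.22606798e-04, -2.59122939e-04, -4.36488824e-04,  9.21894808e-04,
       -2.79248824e-05,  1.48839622e-03,  1.63198482e-04]), 'joint_torque': array([ 2.83533591e-03, -6.69779706e+01,  9.88465212e-01, -3.15498126e+01,
       -6.06100797e-02,  3.73379700e-02,  2.89160653e-05]), 'eef_pos': array([0.27158605, 0.56236746, 0.22596094]), 'eef_rot': array([-7.00704027e-01, -3.06221966e+00,  2.37970991e-03]), 'ft_force': array([ 0.46484449, -0.69873399,  0.01328872]), 'wrist_torque': array([-0.05336218,  0.04571216, -0.02520089]), 'finger_force': 0.0, 'width': 0.9989949260830968}
```

View pics/top0.png

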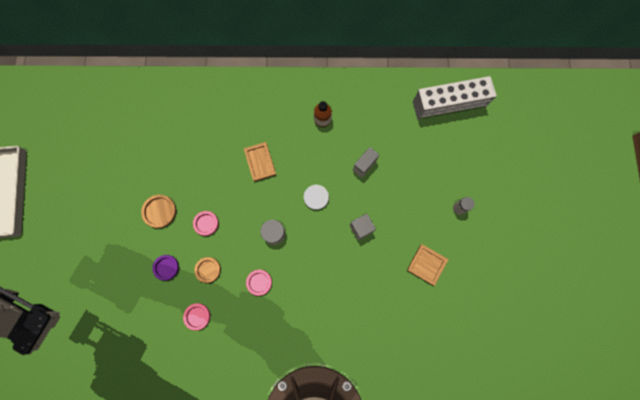

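View pics/scene0.png

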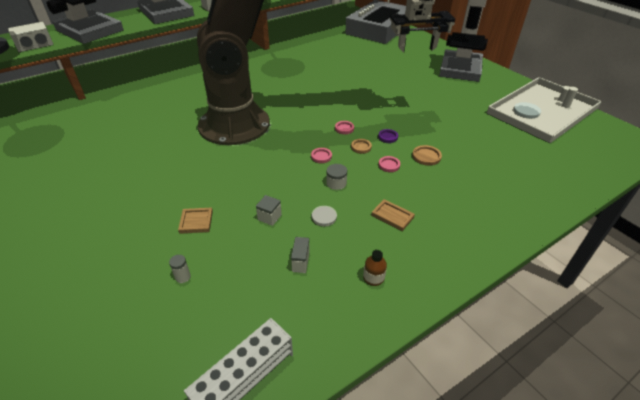

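The top view shows wooden stands: wide (158,211), slim (207,270), oblong (260,162) and square (428,265). Lookalikes of the slim stand are pink at (205,223), (259,283) and (197,317), and purple at (166,268); they are excluded by colour. The jars are wide (273,232), square (363,226), oblong (367,162) and slim (466,204). The white disc at (316,197) is the Petri dish, and the bottle is at (323,114).

```bash
cat > m.py <<'E'
from h import *
d=np.load('top.npz');K,C,p=d['K'],d['C'],d['p']
hsv=cv2.cvtColor(p,cv2.COLOR_RGB2HSV)
items={'wide_st':(158,211,.014),'slim_st':(207,270,.014),'obl_st':(260,162,.014),'sq_st':(428,265,.014),'wide':(273,232,.05),'square':(363,226,.055),'oblong':(367,162,.055),'slim':(466,204,.062),'petri':(316,197,.014)}
for n,(u,v,z) in items.items():
    r=24; sub=hsv[v-r:v+r,u-r:u+r].astype(int); rgb=p[v-r:v+r,u-r:u+r].astype(int)
    if '_st' in n: m=(sub[...,0]<22)&(sub[...,1]>90)&(rgb[...,0]>90)
    elif n=='petri': m=(sub[...,1]<60)&(sub[...,2]>140)
    else: m=(sub[...,1]<60)&(abs(rgb[...,0]-85)<35)
    m=m.astype(np.uint8); c=max(cv2.findContours(m,0,1)[0],key=cv2.contourArea)
    w=np.array([ray(K,C,a[0][0]+u-r,a[0][1]+v-r,z)[:2] for a in c],np.float32)
    (x,y),(a,b),t=cv2.minAreaRect(w); print(n,np.round([x,y,a,b,t],3),'r',round(np.hypot(x,y),2))
mos=np.hstack([cv2.resize(p[v-24:v+24,u-24:u+24],(240,240),interpolation=2)[:,:,::-1] for u,v in((207,270),(466,204),(363,226))])
cv2.imwrite('pics/crop.png',mos)
E
python3 m.py
```

```text
wide_st [ 0.511  0.421  0.088  0.088 48.031] r 0.66
slim_st [0.358 0.281 0.065 0.062 3.27 ] r 0.45
obl_st [ 0.652  0.155  0.098  0.063 18.438] r 0.67
sq_st [ 0.374 -0.29   0.079  0.079 59.763] r 0.47
wide [4.3600e-01 1.0000e-01 2.6000e-02 5.5000e-02 3.0887e+01] r 0.45
square [ 4.5200e-01 -1.1600e-01  6.3000e-02  4.0000e-02  7.3096e+01] r 0.47
oblong [ 6.3700e-01 -1.3100e-01  3.3000e-02  7.8000e-02  4.9973e+01] r 0.65
slim [ 0.522 -0.377  0.033  0.056 26.584] r 0.64
petri [ 0.553 -0.001  0.064  0.065  0.326] r 0.55
```

View pics/crop.png

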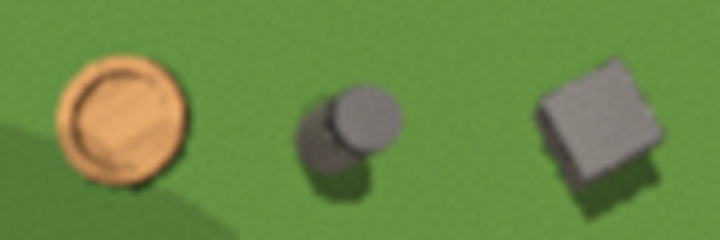

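```bash
cat > m2.py <<'E'
from m import *
for n in('wide','square','oblong','slim'):
    u,v,z=items[n]; r=24; sub=hsv[v-r:v+r,u-r:u+r].astype(int)
    m0=(sub[...,1]<70); V=sub[...,2][m0].astype(np.uint8)
    t,_=cv2.threshold(V[None],0,255,cv2.THRESH_OTSU)
    m=(m0&(sub[...,2]>t)).astype(np.uint8); m=cv2.morphologyEx(m,2,np.ones((3,3),np.uint8))
    c=max(cv2.findContours(m,0,1)[0],key=cv2.contourArea)
    w=np.array([ray(K,C,a[0][0]+u-r,a[0][1]+v-r,z)[:2] for a in c],np.float32)
    (x,y),(a,b),tt=cv2.minAreaRect(w); print(n,t,np.percentile(V,[10,50,90]),np.round([x,y,a,b,tt],3))
E
python3 m2.py|tail -4
python3 - <<'E'
from h import *
p,K,C,im,s=shot('wrist'); print(np.array(im['mount']).round(3).tolist(),K.round(0).tolist()); print(R.from_rotvec(s['eef_rot']).as_matrix().round(3))
E
```

```text
wide 109.0 [ 98. 139. 141.] [0.455 0.113 0.054 0.056 0.325]
square 107.0 [ 80. 133. 137.] [ 0.47  -0.121  0.046  0.047 26.98 ]
oblong 104.0 [ 77. 128. 132.] [ 6.460e-01 -1.330e-01  3.200e-02  6.400e-02  4.945e+01]
slim 99.0 [ 76.  111.  122.3] [ 5.2700e-01 -3.8700e-01  3.1000e-02  3.2000e-02  8.5984e+01]
[[0.0, 0.959, 0.283, 0.076], [1.0, -0.0, -0.0, -0.0], [-0.0, 0.283, -0.959, -0.159], [0.0, 0.0, 0.0, 1.0]] [[287.0, 0.0, 320.0], [0.0, 287.0, 203.0], [0.0, 0.0, 1.0]]
[[-0.901  0.435 -0.001]
 [ 0.435  0.901 -0.001]
 [-0.    -0.001 -1.   ]]
```

```bash
cat > plan.py <<'E'
import sys
from h import *
# args: x,y,z,phi(deg) waypoints (one call each); '-' start from measured state
s=manip.get_state(); p=np.array(s['eef_pos']); M=R.from_rotvec(s['eef_rot']).as_matrix()
phi=np.degrees(np.arctan2(M[1,1],M[0,1])); print('t',s['t'],'at',p.round(4),'phi',round(phi,2),'tilt z',M[:,2].round(3),'w',round(s['width'],3),'q7',s['q'][6].round(2))
for a in sys.argv[1:]:
    x,y,z,f=map(float,a.split(','))
    r=np.radians(phi); d=np.array([x,y,z])-p
    t=np.array([-np.sin(r)*d[0]+np.cos(r)*d[1],np.cos(r)*d[0]+np.sin(r)*d[1],-d[2]])
    ro=-((f-phi+180)%360-180)
    q=np.round([*(t/.2),ro/360],3)
    print(q.tolist(),'rows',max(np.linalg.norm(t)/.05,abs(ro)/8.59).round(1))
    t=q[:3]*.2; p=p+[-np.sin(r)*t[0]+np.cos(r)*t[1],np.cos(r)*t[0]+np.sin(r)*t[1],-t[2]]; phi-=q[3]*360
E
python3 plan.py .36,.34,.2,64.2 .455,.113,.17,40
```

```text
t 0.15 at [0.2716 0.5625 0.2261] phi 64.22 tilt z [-0.    -0.001 -1.   ] w 1.0 q7 -0.08
[-0.882, -0.81, 0.131, 0.0] rows 4.8
[-0.921, -0.815, 0.15, 0.067] rows 5.0
```

Request:
jog_arm(rows=[[-0.176, -0.162, 0.026, 0], [-0.353, -0.324, 0.052, 0], [-0.53, -0.486, 0.078, 0], [-0.706, -0.648, 0.105, 0], [-0.882, -0.81, 0.131, 0]], grip=1)

```text
t: 0.65
eef_pos: [0.3605, 0.3383, 0.2002]
eef_rot: [0.701, 3.062, -0.0]
ft_force: [-0.0, 0.6, -0.0]
width: 1.001
finger_force: 0.0
```

Request:
jog_arm(rows=[[-0.184, -0.163, 0.03, 0.013], [-0.368, -0.326, 0.06, 0.026], [-0.55, -0.489, 0.09, 0.04], [-0.735, -0.652, 0.12, 0.054], [-0.92, -0.815, 0.15, 0.067]])

```text
t: 1.15
eef_pos: [0.4553, 0.1116, 0.1705]
eef_rot: [1.33, 2.846, 0.001]
ft_force: [2.1, 1.0, -0.6]
width: 0.998
finger_force: 0.0
```

Request:
jog_arm(rows=[[0, 0, 0, 0], [0, 0, 0, 0]])

```text
t: 1.35
eef_pos: [0.4551, 0.1124, 0.1704]
eef_rot: [-1.329, -2.846, 0.001]
ft_force: [-0.1, 1.3, -0.2]
width: 1.002
finger_force: 0.0
```

```bash
cat > look.py <<'E'
import sys
from h import *
# look.py file name:x,y,z ... : wrist picture with predicted points drawn
p,K,C,im,s=shot('wrist'); o=np.ascontiguousarray(p[:,:,::-1])
for a in sys.argv[2:]:
    x,y,z=map(float,a.split(',')); u,v=proj(K,C,(x,y,z)); print(a,u.round(),v.round())
    cv2.drawMarker(o,(int(u),int(v)),(0,0,255),0,12,1)
cv2.imwrite('pics/'+sys.argv[1],o); np.savez('wrist.npz',K=K,C=C,p=p)
E
python3 look.py w1.png .455,.113,.05 .553,-.001,.014; python3 plan.py .455,.113,.024,40
```

```text
.455,.113,.05 320.0 197.0
.553,-.001,.014 322.0 303.0
t 1.4 at [0.4547 0.1138 0.1704] phi 40.12 tilt z [-0.  0. -1.] w 1.0 q7 0.44
[-0.004, -0.002, 0.732, 0.0] rows 2.9
```

View pics/w1.png

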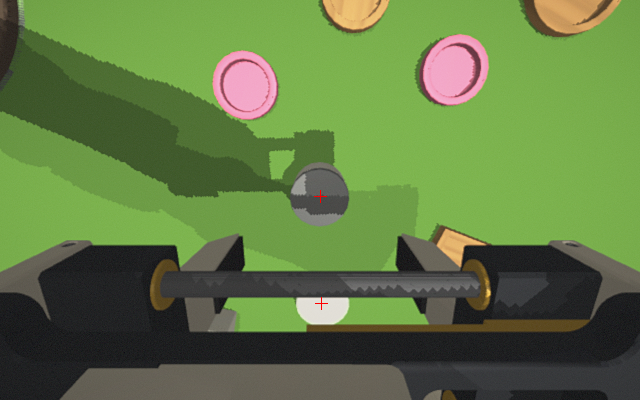

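The wrist view shows the lid centred at about (320,193), where it was predicted, so I descend and grip.

Request:
jog_arm(rows=[[-0.004, -0.002, 0.2, 0], [-0.004, -0.002, 0.4, 0], [-0.004, -0.002, 0.58, 0], [-0.004, -0.002, 0.73, 0], [-0.004, -0.002, 0.73, 0]])

```text
t: 1.9
eef_pos: [0.4523, 0.1137, 0.0217]
eef_rot: [-1.318, -2.846, 0.006]
ft_force: [-0.4, -0.0, 0.9]
width: 1.0
finger_force: 0.0
```

Request:
jog_arm(rows=[[0, 0, 0, 0], [0, 0, 0, 0], [0, 0, 0, 0], [0, 0, 0, 0], [0, 0, 0, 0]], grip=0)

```text
t: 2.4
eef_pos: [0.4556, 0.1128, 0.0254]
eef_rot: [1.325, 2.848, 0.002]
ft_force: [-2.6, 0.0, 10.7]
width: 0.646
finger_force: 30.0
```

Request:
jog_arm(rows=[[0, 0, -0.05, 0], [0, 0, -0.15, 0], [0, 0, -0.3, 0], [0, 0, -0.45, 0], [0, 0, -0.45, 0]])

```text
t: 2.9
eef_pos: [0.4574, 0.1131, 0.1183]
eef_rot: [1.324, 2.844, 0.007]
ft_force: [0.4, -0.2, -2.1]
width: 0.648
finger_force: 30.0
```

```bash
python3 plan.py .47,.26,.114,40 .511,.421,.114,40 .511,.421,.035,40
```

```text
t 2.9 at [0.4574 0.1131 0.1183] phi 40.08 tilt z [ 0.006  0.003 -1.   ] w 0.648 q7 0.48
[0.521, 0.521, 0.022, 0.0] rows 2.9
[0.484, 0.675, -0.0, 0.0] rows 3.3
[0.0, 0.0, 0.395, 0.0] rows 1.6
```

Request:
jog_arm(rows=[[0.1, 0.1, 0.01, 0], [0.25, 0.25, 0.02, 0], [0.4, 0.4, 0.02, 0], [0.52, 0.52, 0.02, 0], [0.52, 0.52, 0.02, 0]])

```text
t: 3.4
eef_pos: [0.4669, 0.265, 0.1101]
eef_rot: [-1.315, -2.852, -0.003]
ft_force: [0.3, 0.5, -1.7]
width: 0.645
finger_force: 30.0
```

Request:
jog_arm(rows=[[0.12, 0.16, 0, 0], [0.26, 0.36, 0, 0], [0.4, 0.56, 0, 0], [0.484, 0.675, 0, 0], [0.484, 0.675, 0, 0]])

```text
t: 3.9
eef_pos: [0.5077, 0.4246, 0.1095]
eef_rot: [-1.318, -2.851, -0.002]
ft_force: [-0.5, -0.0, -1.2]
width: 0.649
finger_force: 30.0
```

Request:
jog_arm(rows=[[0, 0, 0.1, 0], [0, 0, 0.2, 0], [0, 0, 0.3, 0], [0, 0, 0.34, 0], [0, 0, 0.34, 0]])

```text
t: 4.4
eef_pos: [0.508, 0.4183, 0.0412]
eef_rot: [-1.326, -2.847, 0.005]
ft_force: [0.1, 0.5, -1.5]
width: 0.643
finger_force: 30.0
```

```bash
python3 look.py w2.png .511,.421,.014;  python3 plan.py .511,.421,.0285,40
```

```text
.511,.421,.014 326.0 232.0
t 4.45 at [0.5087 0.4191 0.0424] phi 40.06 tilt z [-0.001 -0.001 -1.   ] w 0.647 q7 0.09
[-0.0, 0.015, 0.07, 0.0] rows 0.3
```

View pics/w2.png

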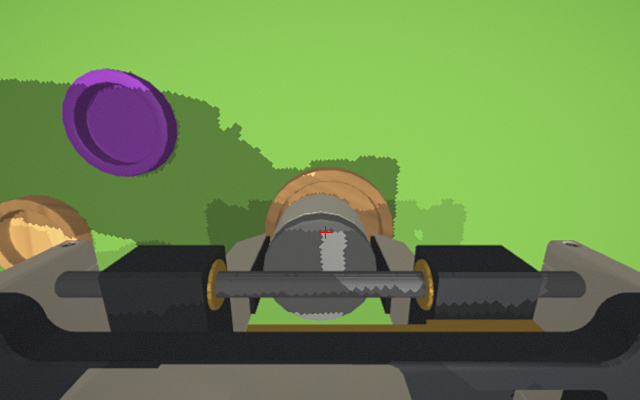

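The jar hangs over the large stand, which spans x 266–394 against the jar's 268–375. A 3 mm shift along +y centres it, then I lower.

Request:
jog_arm(rows=[[0, 0.015, 0, 0], [0, 0.015, 0.025, 0], [0, 0.015, 0.045, 0], [0, 0.015, 0.06, 0], [0, 0.015, 0.067, 0]])

```text
t: 4.95
eef_pos: [0.5107, 0.422, 0.0295]
eef_rot: [-1.325, -2.848, 0.0]
ft_force: [-5.3, -4.3, 16.8]
width: 0.645
finger_force: 30.0
```

Request:
jog_arm(rows=[[0, 0, 0, 0], [0, 0, 0, 0]])

```text
t: 5.15
eef_pos: [0.5107, 0.4219, 0.0295]
eef_rot: [-1.325, -2.848, 0.0]
ft_force: [-2.5, -0.8, 5.0]
width: 0.649
finger_force: 30.0
```

Contact with the recess floor. I release and retreat, then head for the oblong jar.

Request:
jog_arm(rows=[[0, 0, 0, 0], [0, 0, 0, 0], [0, 0, 0, 0], [0, 0, 0, 0]], grip=1)

```text
t: 5.55
eef_pos: [0.511, 0.4221, 0.0291]
eef_rot: [1.325, 2.848, 0.0]
ft_force: [0.6, -0.4, 0.2]
width: 0.946
finger_force: 0.0
```

Request:
jog_arm(rows=[[0, 0, -0.1, 0], [0, 0, -0.3, 0], [0, 0, -0.5, 0], [0, 0, -0.7, 0], [0, 0, -0.7, 0]])

```text
t: 6.05
eef_pos: [0.5138, 0.4241, 0.1754]
eef_rot: [1.324, 2.845, 0.015]
ft_force: [0.3, 0.2, 0.2]
width: 0.997
finger_force: 0.0
```

```bash
python3 plan.py .555,.237,.17,40 .6,.06,.17,40 .646,-.133,.17,49.5
```

```text
t 6.05 at [0.5138 0.4241 0.1754] phi 40.09 tilt z [ 0.007  0.007 -1.   ] w 0.997 q7 0.06
[-0.848, -0.445, 0.027, 0.0] rows 3.8
[-0.822, -0.397, 0.0, 0.0] rows 3.7
[-0.887, -0.446, 0.0, -0.026] rows 4.0
```

Request:
jog_arm(rows=[[-0.21, -0.11, 0, 0], [-0.42, -0.22, 0, 0], [-0.63, -0.33, 0.01, 0], [-0.848, -0.445, 0.02, 0]])

```text
t: 6.45
eef_pos: [0.5522, 0.2335, 0.1649]
eef_rot: [1.324, 2.849, 0.0]
ft_force: [0.9, 0.1, 0.0]
width: 1.004
finger_force: 0.0
```

Request:
jog_arm(rows=[[-0.2, -0.1, 0, 0], [-0.4, -0.2, 0, 0], [-0.61, -0.3, 0, 0], [-0.822, -0.397, 0, 0]])

```text
t: 6.85
eef_pos: [0.5974, 0.0564, 0.1649]
eef_rot: [-1.325, -2.849, -0.0]
ft_force: [0.9, 0.2, -0.8]
width: 1.003
finger_force: 0.0
```

Request:
jog_arm(rows=[[-0.22, -0.11, 0, -0.006], [-0.44, -0.22, 0, -0.012], [-0.66, -0.33, 0, -0.02], [-0.887, -0.446, 0, -0.026], [-0.887, -0.446, 0, -0.026]])

```text
t: 7.35
eef_pos: [0.6429, -0.1456, 0.165]
eef_rot: [1.102, 2.94, -0.008]
ft_force: [0.7, -0.5, 0.2]
width: 1.002
finger_force: 0.0
```

```bash
python3 look.py w3.png .646,-.133,.055; python3 plan.py .646,-.133,.024,49.5
```

```text
.646,-.133,.055 332.0 194.0
t 7.4 at [ 0.6428 -0.1409  0.1647] phi 49.04 tilt z [-0.    -0.003 -1.   ] w 1.002 q7 1.13
[0.014, 0.04, 0.703, -0.001] rows 2.8
```

View pics/w3.png

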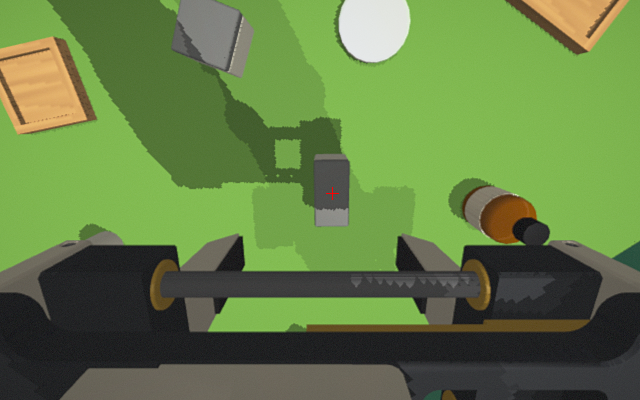

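The jar is square to the fingers, spanning x 314–349, and the cross sits on the lid's centre. I descend with the correction.

Request:
jog_arm(rows=[[0.014, 0.035, 0.15, -0.001], [0.014, 0.035, 0.35, -0.001], [0.014, 0.035, 0.53, -0.001], [0.014, 0.035, 0.66, -0.001], [0.014, 0.035, 0.7, -0.001]])

```text
t: 7.9
eef_pos: [0.6436, -0.1257, 0.0218]
eef_rot: [-1.075, -2.946, 0.001]
ft_force: [-1.2, 0.6, -0.4]
width: 0.997
finger_force: 0.0
```

Request:
jog_arm(rows=[[0, 0, 0, 0], [0, 0, 0, 0], [0, 0, 0, 0], [0, 0, 0, 0], [0, 0, 0, 0]], grip=0)

```text
t: 8.4
eef_pos: [0.6463, -0.128, 0.0261]
eef_rot: [1.079, 2.949, 0.001]
ft_force: [0.1, 0.2, 0.7]
width: 0.617
finger_force: 0.0
```

Request:
jog_arm(rows=[[0, 0, 0, 0], [0, 0, 0, 0]])

```text
t: 8.6
eef_pos: [0.6458, -0.1281, 0.0253]
eef_rot: [1.079, 2.95, -0.0]
ft_force: [-2.4, -1.6, 1.8]
width: 0.443
finger_force: 1.0
```

Request:
jog_arm(rows=[[0, 0, -0.05, 0], [0, 0, -0.15, 0], [0, 0, -0.3, 0], [0, 0, -0.45, 0], [0, 0, -0.45, 0]])

```text
t: 9.1
eef_pos: [0.6484, -0.1285, 0.1201]
eef_rot: [1.077, 2.944, 0.003]
ft_force: [0.1, -0.5, -0.6]
width: 0.367
finger_force: 30.0
```

Request:
jog_arm(rows=[[0, 0, 0, 0]])

```text
t: 9.2
eef_pos: [0.6461, -0.1279, 0.116]
eef_rot: [1.078, 2.949, 0.001]
ft_force: [0.0, -0.5, -2.6]
width: 0.367
finger_force: 30.0
```

```bash
python3 plan.py .6,.03,.114,80 .652,.155,.114,108.4 .652,.155,.042,108.4
```

```text
t 9.2 at [ 0.6461 -0.1279  0.116 ] phi 49.83 tilt z [ 0.002  0.    -1.   ] w 0.367 q7 1.14
[0.685, 0.454, 0.01, -0.084] rows 3.5
[-0.148, 0.661, 0.0, -0.079] rows 3.3
[-0.0, -0.0, 0.36, 0.0] rows 1.4
```

Request:
jog_arm(rows=[[0.12, 0.08, 0, -0.015], [0.3, 0.2, 0, -0.035], [0.48, 0.32, 0, -0.058], [0.62, 0.41, 0, -0.076], [0.685, 0.454, 0.01, -0.084]])

```text
t: 9.7
eef_pos: [0.5977, 0.0342, 0.112]
eef_rot: [-0.259, -3.128, -0.003]
ft_force: [0.2, 0.4, -1.0]
width: 0.369
finger_force: 30.0
```

Request:
jog_arm(rows=[[-0.03, 0.13, 0, -0.016], [-0.07, 0.31, 0, -0.036], [-0.11, 0.49, 0, -0.058], [-0.148, 0.661, 0, -0.079], [-0.148, 0.661, 0, -0.079]])

```text
t: 10.2
eef_pos: [0.6519, 0.161, 0.1117]
eef_rot: [0.519, -3.098, -0.006]
ft_force: [-1.0, 0.1, -1.7]
width: 0.364
finger_force: 30.0
```

Request:
jog_arm(rows=[[0, 0, 0.08, 0], [0, 0, 0.18, 0], [0, 0, 0.26, 0], [0, 0, 0.3, 0], [0, 0, 0.3, 0]])

```text
t: 10.7
eef_pos: [0.6506, 0.1541, 0.0514]
eef_rot: [0.503, -3.098, 0.001]
ft_force: [0.4, 0.4, -1.9]
width: 0.372
finger_force: 30.0
```

```bash
python3 look.py w4.png .652,.155,.014;  python3 plan.py .652,.155,.03,108.4
```

```text
.652,.155,.014 320.0 229.0
t 10.75 at [0.6513 0.1545 0.0526] phi 108.47 tilt z [-0.001 -0.    -1.   ] w 0.368 q7 1.57
[-0.004, 0.001, 0.113, 0.0] rows 0.5
```

View pics/w4.png

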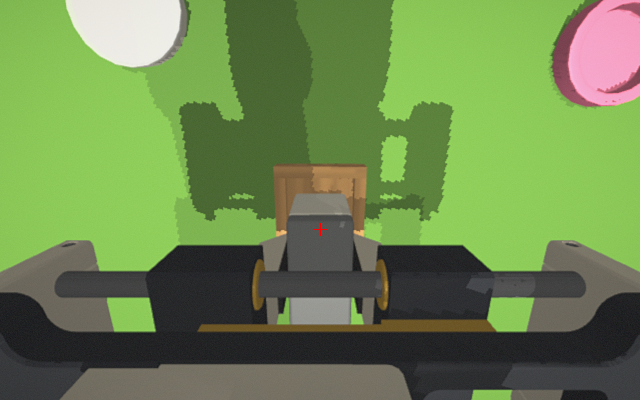

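The jar is over the oblong stand with its sides parallel; the lid's near edge is at row 215 and the stand spans x 275–366. The gripper closed partway into the lift, so the jar hangs a few mm lower than planned. I lower slowly and watch the force.

Request:
jog_arm(rows=[[0.01, 0, 0, 0], [0.01, 0, 0.015, 0], [0.01, 0, 0.03, 0], [0.01, 0, 0.045, 0], [0.01, 0, 0.055, 0]])

```text
t: 11.25
eef_pos: [0.6496, 0.1544, 0.0419]
eef_rot: [0.505, -3.101, -0.0]
ft_force: [-0.2, 0.7, -0.6]
width: 0.369
finger_force: 30.0
```

Request:
jog_arm(rows=[[0, 0, 0.005, 0], [0, 0, 0.01, 0]])

```text
t: 11.45
eef_pos: [0.6497, 0.1543, 0.04]
eef_rot: [0.505, -3.101, -0.0]
ft_force: [1.0, 0.3, -1.6]
width: 0.366
finger_force: 30.0
```

Request:
jog_arm(rows=[[0, 0, 0.005, 0], [0, 0, 0.01, 0]])

```text
t: 11.65
eef_pos: [0.6497, 0.1543, 0.0383]
eef_rot: [0.505, -3.101, -0.0]
ft_force: [-3.7, -1.1, 10.5]
width: 0.371
finger_force: 30.0
```

Run:
```python
from h import *
p,K,C,im,s=shot('wrist')
a=cv2.resize(p[150:260,260:380],(480,440),interpolation=cv2.INTER_CUBIC)[:,:,::-1]
cv2.imwrite('pics/w5.png',a)
M=np.array(im['mount'])
for off in(.0255,.0345):
  for y in(-.017,.017): print(off,proj(K,M,(.033,y,-(.055-off))).round(1),'bottom',proj(K,M,(.033,y,off)).round(1))
```

```text
0.0255 [284.1 213.5] bottom [294.  186.9]
0.0255 [355.8 213.6] bottom [345.7 186.9]
0.0345 [286.2 207.8] bottom [295.2 183.9]
0.0345 [353.6 207.9] bottom [344.6 183.9]
```

View pics/w5.png

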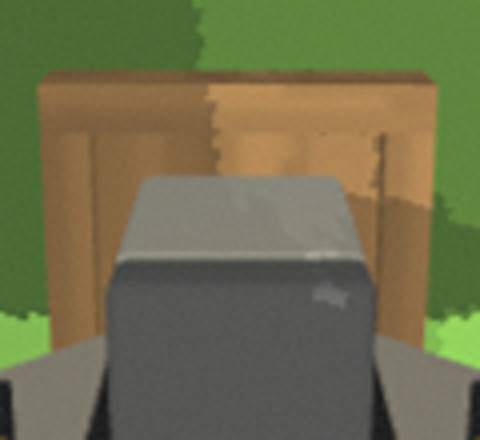

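The lid edge is 65 px wide, which means the jar is held about 10 mm lower. So this contact is the recess floor, and the jar is about 2 mm off centre. I release and move on to the slim jar.

Request:
jog_arm(rows=[[0, 0, 0, 0], [0, 0, 0, 0], [0, 0, 0, 0], [0, 0, 0, 0], [0, 0, 0, 0]], grip=0.8)

```text
t: 12.2
eef_pos: [0.6498, 0.1544, 0.0381]
eef_rot: [-0.505, 3.101, 0.0]
ft_force: [0.4, 0.3, -0.5]
width: 0.754
finger_force: 0.0
```

Request:
jog_arm(rows=[[0, 0, -0.1, 0], [0, 0, -0.3, 0], [0, 0, -0.5, 0], [0, 0, -0.7, 0], [0, 0, -0.7, 0]])

```text
t: 12.7
eef_pos: [0.653, 0.1553, 0.1847]
eef_rot: [-0.503, 3.091, 0.002]
ft_force: [0.6, -0.7, 0.4]
width: 0.801
finger_force: 0.0
```

```bash
python3 plan.py .57,.04,.18,75 .47,-.121,.18,40 .47,-.121,.17,27
```

```text
t 12.7 at [0.653  0.1553 0.1847] phi 108.49 tilt z [ 0.01   0.003 -1.   ] w 0.801 q7 1.58
[0.577, -0.415, 0.024, 0.093] rows 3.9
[0.275, -0.907, -0.0, 0.097] rows 4.1
[-0.0, 0.001, 0.05, 0.036] rows 1.5
```

Square jar first instead, as it stands in the slim jar's carrying path.

Request:
jog_arm(rows=[[0.14, -0.1, 0, 0.02], [0.28, -0.2, 0, 0.043], [0.42, -0.3, 0, 0.066], [0.577, -0.415, 0.02, 0.089], [0.577, -0.415, 0.02, 0.093]], grip=1)

```text
t: 13.2
eef_pos: [0.5635, 0.0334, 0.1736]
eef_rot: [-0.426, -3.11, 0.005]
ft_force: [0.2, 0.4, 0.1]
width: 1.001
finger_force: 0.0
```

Request:
jog_arm(rows=[[0.06, -0.2, 0, 0.021], [0.12, -0.42, 0, 0.044], [0.19, -0.64, 0, 0.067], [0.26, -0.86, 0, 0.09], [0.275, -0.907, 0, 0.097]])

```text
t: 13.7
eef_pos: [0.4636, -0.1264, 0.1741]
eef_rot: [-1.34, -2.841, 0.003]
ft_force: [0.1, -0.3, -0.3]
width: 1.002
finger_force: 0.0
```

Request:
jog_arm(rows=[[0, 0, 0.02, 0.02], [0, 0, 0.05, 0.036], [0, 0, 0.05, 0.036], [0, 0, 0.05, 0.036]])

```text
t: 14.1
eef_pos: [0.4669, -0.1215, 0.164]
eef_rot: [-1.632, -2.684, 0.0]
ft_force: [-0.5, 0.5, -0.7]
width: 1.0
finger_force: 0.0
```

```bash
python3 look.py w6.png .47,-.121,.055; python3 plan.py .47,-.121,.024,27
```

```text
.47,-.121,.055 323.0 201.0
t 14.15 at [ 0.467  -0.1216  0.1642] phi 27.37 tilt z [ 0. -0. -1.] w 0.999 q7 0.76
[-0.004, 0.015, 0.701, 0.001] rows 2.8
```

View pics/w6.png

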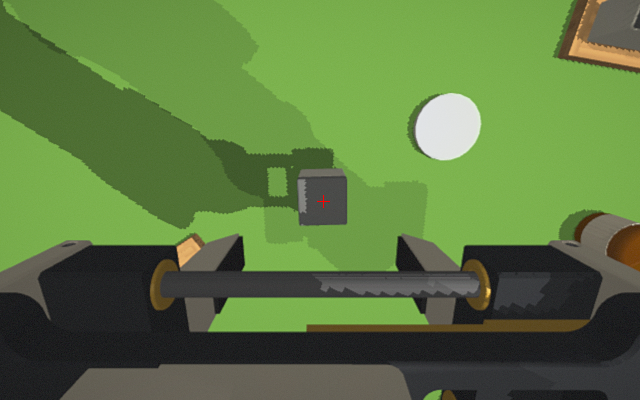

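The square lid spans (298–347, 177–225), aligned with the tool and centred on the mark. I descend and grip.

Request:
jog_arm(rows=[[-0.004, 0.015, 0.15, 0], [-0.004, 0.015, 0.35, 0], [-0.004, 0.015, 0.53, 0], [-0.004, 0.015, 0.66, 0], [-0.004, 0.015, 0.7, 0]])

```text
t: 14.65
eef_pos: [0.4684, -0.1209, 0.022]
eef_rot: [-1.633, -2.68, 0.002]
ft_force: [-0.1, -0.8, 0.2]
width: 0.998
finger_force: 0.0
```

Request:
jog_arm(rows=[[0, 0, 0, 0], [0, 0, 0, 0], [0, 0, 0, 0], [0, 0, 0, 0], [0, 0, 0, 0]], grip=0)

```text
t: 15.15
eef_pos: [0.4702, -0.1213, 0.0249]
eef_rot: [1.637, 2.68, 0.001]
ft_force: [1.0, 0.5, -0.3]
width: 0.617
finger_force: 0.0
```

Request:
jog_arm(rows=[[0, 0, 0, 0], [0, 0, 0, 0], [0, 0, 0, 0], [0, 0, 0, 0]])

```text
t: 15.55
eef_pos: [0.4699, -0.1213, 0.0245]
eef_rot: [1.638, 2.68, 0.001]
ft_force: [-1.5, 1.7, 6.5]
width: 0.52
finger_force: 29.8
```

Request:
jog_arm(rows=[[0, 0, -0.05, 0], [0, 0, -0.15, 0], [0, 0, -0.3, 0], [0, 0, -0.45, 0], [0, 0, -0.45, 0]])

```text
t: 16.05
eef_pos: [0.4717, -0.1219, 0.1177]
eef_rot: [1.636, 2.676, 0.004]
ft_force: [-0.3, 0.7, -1.7]
width: 0.521
finger_force: 29.8
```

Request:
jog_arm(rows=[[0, 0, 0, 0]])

```text
t: 16.15
eef_pos: [0.4699, -0.1212, 0.1147]
eef_rot: [1.637, 2.68, 0.001]
ft_force: [-0.0, -0.2, -2.0]
width: 0.526
finger_force: 29.8
```

```bash
python3 plan.py .374,-.29,.114,29.8 .374,-.29,.048,29.8
```

```text
t 16.15 at [ 0.4699 -0.1212  0.1147] phi 27.15 tilt z [ 0.001  0.    -1.   ] w 0.526 q7 0.8
[-0.532, -0.812, 0.003, -0.007] rows 3.9
[-0.0, 0.0, 0.33, -0.0] rows 1.3
```

Request:
jog_arm(rows=[[-0.1, -0.15, 0, -0.002], [-0.24, -0.37, 0, -0.004], [-0.39, -0.6, 0, -0.006], [-0.5, -0.76, 0, -0.007], [-0.532, -0.812, 0, -0.007]])

```text
t: 16.65
eef_pos: [0.3697, -0.2942, 0.1132]
eef_rot: [-1.587, -2.709, 0.003]
ft_force: [0.9, 1.0, -2.5]
width: 0.52
finger_force: 29.8
```

Request:
jog_arm(rows=[[0, 0, 0.08, 0], [0, 0, 0.18, 0], [0, 0, 0.28, 0], [0, 0, 0.34, 0], [0, 0, 0.34, 0]])

```text
t: 17.15
eef_pos: [0.3724, -0.289, 0.0442]
eef_rot: [-1.576, -2.712, 0.0]
ft_force: [0.1, -0.3, -1.6]
width: 0.523
finger_force: 29.8
```

```bash
python3 look.py w7.png .374,-.29,.014;  python3 plan.py .374,-.29,.029,29.8
```

```text
.374,-.29,.014 321.0 233.0
t 17.2 at [ 0.373  -0.2895  0.0452] phi 29.67 tilt z [-0.002  0.001 -1.   ] w 0.521 q7 1.33
[-0.005, 0.003, 0.081, -0.0] rows 0.3
```

View pics/w7.png

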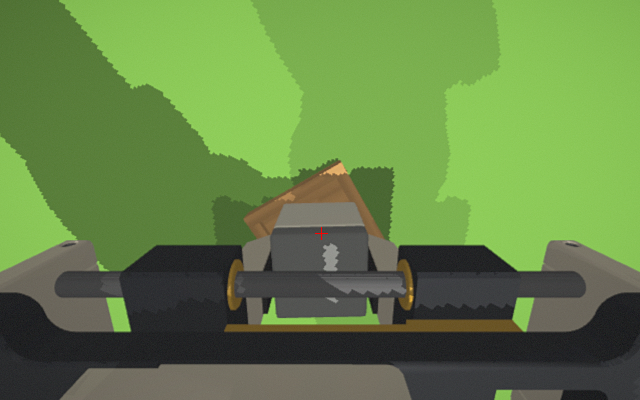

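The stand sits 30° off the jar: I reduced 59.8° wrongly, it is 59.8° and not 29.8°. I raise a little, turn the tool to 59.8°, and recheck.

Request:
jog_arm(rows=[[-0.005, 0.003, -0.03, -0.01], [-0.005, 0.003, -0.03, -0.03], [-0.005, 0.003, -0.03, -0.052], [-0.005, 0.003, -0.03, -0.074], [-0.005, 0.003, -0.02, -0.084]])

```text
t: 17.7
eef_pos: [0.3754, -0.2911, 0.0512]
eef_rot: [0.807, 3.034, -0.001]
ft_force: [0.0, -0.3, -1.9]
width: 0.518
finger_force: 29.8
```

Request:
jog_arm(rows=[[0, 0, 0, 0], [0, 0, 0, 0]])

```text
t: 17.9
eef_pos: [0.375, -0.2909, 0.0507]
eef_rot: [0.819, 3.032, -0.0]
ft_force: [-0.2, 0.6, -2.2]
width: 0.525
finger_force: 29.8
```

```bash
python3 look.py w8.png .374,-.29,.014;  python3 plan.py .374,-.29,.029,59.8
```

```text
.374,-.29,.014 320.0 226.0
t 17.95 at [ 0.375  -0.2908  0.0506] phi 59.78 tilt z [ 0.001 -0.    -1.   ] w 0.52 q7 1.73
[0.006, 0.001, 0.108, -0.0] rows 0.4
```

View pics/w8.png

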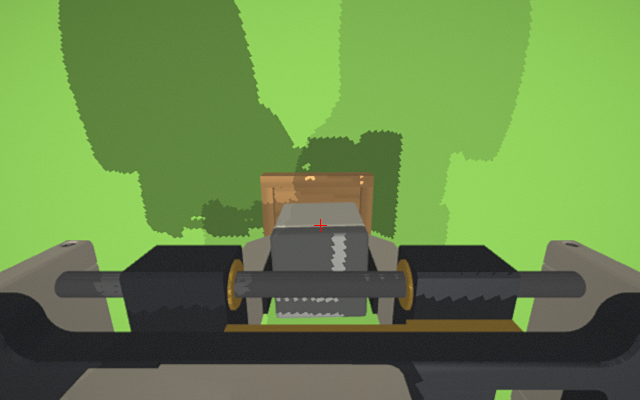

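Now parallel: the stand spans x 261–372 and the jar foot is centred at about 320. I lower in small steps.

Request:
jog_arm(rows=[[0, -0.006, 0.02, 0], [0, -0.006, 0.045, 0], [0, -0.006, 0.07, 0], [0, -0.006, 0.09, 0], [0, -0.006, 0.1, 0]])

```text
t: 18.45
eef_pos: [0.3744, -0.2918, 0.0312]
eef_rot: [0.815, 3.034, 0.001]
ft_force: [-8.2, 7.0, 43.9]
width: 0.524
finger_force: 30.1
```

Request:
jog_arm(rows=[[0, 0, 0.005, 0], [0, 0, 0.01, 0]])

```text
t: 18.65
eef_pos: [0.3749, -0.2921, 0.0302]
eef_rot: [0.814, 3.032, 0.0]
ft_force: [-8.1, 6.4, 43.4]
width: 0.52
finger_force: 30.0
```

Force is high, so before releasing I check whether the jar slipped up in the fingers.

Request:
jog_arm(rows=[[0, 0, -0.006, 0], [0, 0, -0.006, 0]])

```text
t: 18.85
eef_pos: [0.3749, -0.2921, 0.0302]
eef_rot: [0.815, 3.032, -0.0]
ft_force: [-2.1, 2.5, 18.0]
width: 0.522
finger_force: 29.9
```

Run:
```python
from h import *
p,K,C,im,s=shot('wrist'); print(s['eef_pos'],s['ft_force'])
a=np.load('wrist.npz')['p']
f=lambda p:cv2.resize(p[150:260,250:390],(400,314),interpolation=cv2.INTER_CUBIC)[:,:,::-1]
cv2.imwrite('pics/w9.png',np.hstack([f(a),f(p)]))
```

```text
[ 0.374868   -0.29208362  0.03019956] [-2.11507961  2.47509155 17.96674608]
```

View pics/w9.png

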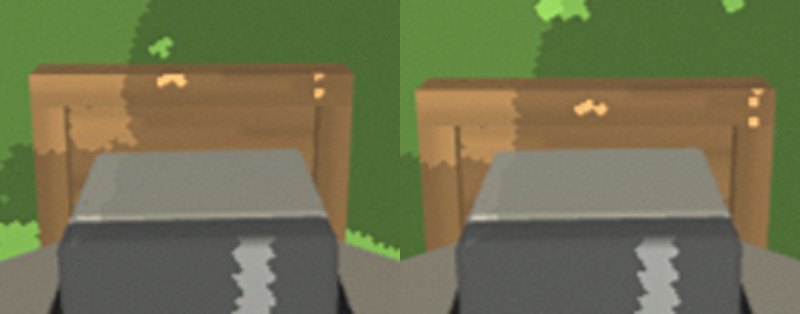

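There is almost no slip (lid width 274 against 278 crop pixels), so the jar is on the recess floor inside the walls. I release it and go to the slim jar.

Request:
jog_arm(rows=[[0, 0, 0, 0], [0, 0, 0, 0], [0, 0, 0, 0], [0, 0, 0, 0]], grip=0.9)

```text
t: 19.3
eef_pos: [0.374, -0.2917, 0.0291]
eef_rot: [-0.816, -3.033, -0.0]
ft_force: [0.6, 0.0, -0.4]
width: 0.821
finger_force: 0.0
```

Request:
jog_arm(rows=[[0, 0, -0.1, 0], [0, 0, -0.3, 0], [0, 0, -0.5, 0], [0, 0, -0.7, 0], [0, 0, -0.7, 0]])

```text
t: 19.8
eef_pos: [0.3765, -0.2935, 0.1739]
eef_rot: [0.814, 3.026, -0.003]
ft_force: [0.8, 0.5, 0.4]
width: 0.898
finger_force: 0.0
```

Request:
jog_arm(rows=[[0, 0, 0, 0]])

```text
t: 19.9
eef_pos: [0.3746, -0.2919, 0.17]
eef_rot: [0.815, 3.032, -0.0]
ft_force: [0.2, -0.5, -1.0]
width: 0.899
finger_force: 0.0
```

```bash
python3 plan.py .527,-.387,.17,30
```

```text
t 19.9 at [ 0.3746 -0.2919  0.17  ] phi 59.91 tilt z [ 0.002 -0.001 -1.   ] w 0.899 q7 1.68
[-0.898, -0.029, -0.0, 0.083] rows 3.6
```

Request:
jog_arm(rows=[[-0.22, -0.007, 0, 0.02], [-0.45, -0.015, 0, 0.04], [-0.67, -0.02, 0, 0.06], [-0.898, -0.029, 0, 0.08], [-0.898, -0.029, 0, 0.083]])

```text
t: 20.4
eef_pos: [0.5303, -0.388, 0.1659]
eef_rot: [-1.573, -2.718, 0.002]
ft_force: [0.5, 0.0, 0.8]
width: 0.9
finger_force: 0.0
```

Request:
jog_arm(rows=[[0, 0, 0, 0], [0, 0, 0, 0]])

```text
t: 20.6
eef_pos: [0.5251, -0.3862, 0.1679]
eef_rot: [-1.568, -2.719, 0.0]
ft_force: [-0.1, 0.4, -0.2]
width: 0.905
finger_force: 0.0
```

```bash
python3 look.py w10.png .527,-.387,.062; python3 plan.py .527,-.387,.024,30
python3 - <<'E'
import numpy as np,cv2
d=np.load('wrist.npz');p=d['p'][120:240,240:400]
h=cv2.cvtColor(p,cv2.COLOR_RGB2HSV); m=(h[...,1]<70).astype(np.uint8); m=cv2.morphologyEx(m,2,np.ones((3,3),np.uint8))
for c in cv2.findContours(m,0,1)[0]:
    x,y,w,hh=cv2.boundingRect(c)
    if w*hh>200: print(x+240,x+w+240,y+120,y+hh+120)
E
```

```text
.527,-.387,.062 321.0 203.0
t 20.65 at [ 0.5252 -0.3862  0.1686] phi 30.05 tilt z [-0.002  0.001 -1.   ] w 0.901 q7 1.26
[-0.008, 0.006, 0.723, 0.0] rows 2.9
303 339 175 222
```

The slim lid is centred at (321,203), matching the prediction. I grip it.

Request:
jog_arm(rows=[[-0.008, 0.006, 0.15, 0], [-0.008, 0.006, 0.35, 0], [-0.008, 0.006, 0.53, 0], [-0.008, 0.006, 0.67, 0], [-0.008, 0.006, 0.72, 0]])

```text
t: 21.15
eef_pos: [0.5261, -0.386, 0.0228]
eef_rot: [-1.568, -2.717, -0.001]
ft_force: [0.3, 0.8, 0.1]
width: 0.9
finger_force: 0.0
```

Request:
jog_arm(rows=[[0, 0, 0, 0], [0, 0, 0, 0], [0, 0, 0, 0], [0, 0, 0, 0], [0, 0, 0, 0]], grip=0)

```text
t: 21.65
eef_pos: [0.5289, -0.3879, 0.0263]
eef_rot: [1.569, 2.72, 0.0]
ft_force: [-0.0, 0.3, -0.1]
width: 0.514
finger_force: 0.0
```

Request:
jog_arm(rows=[[0, 0, 0, 0], [0, 0, 0, 0], [0, 0, 0, 0], [0, 0, 0, 0], [0, 0, 0, 0]])

```text
t: 22.15
eef_pos: [0.5285, -0.3877, 0.0256]
eef_rot: [1.57, 2.721, 0.0]
ft_force: [-1.8, 1.2, 5.5]
width: 0.389
finger_force: 30.0
```

Request:
jog_arm(rows=[[0, 0, -0.05, 0], [0, 0, -0.15, 0], [0, 0, -0.3, 0], [0, 0, -0.5, 0], [0, 0, -0.5, 0]])

```text
t: 22.65
eef_pos: [0.5309, -0.3898, 0.1312]
eef_rot: [1.566, 2.713, -0.001]
ft_force: [0.3, -0.1, -0.3]
width: 0.388
finger_force: 30.0
```

Request:
jog_arm(rows=[[0, 0, 0, 0]])

```text
t: 22.75
eef_pos: [0.5289, -0.3879, 0.1265]
eef_rot: [1.569, 2.719, 0.0]
ft_force: [-0.6, 0.5, -0.2]
width: 0.383
finger_force: 30.0
```

```bash
python3 plan.py .5,-.19,.125,30 .47,0.0,.125,30 .42,.15,.125,30 .358,.281,.125,35 .358,.281,.045,35
```

```text
t 22.75 at [ 0.5289 -0.3879  0.1265] phi 30.03 tilt z [ 0.002 -0.001 -1.   ] w 0.383 q7 1.27
[0.929, 0.37, 0.008, 0.0] rows 4.0
[0.897, 0.346, -0.0, 0.0] rows 3.8
[0.775, 0.158, -0.0, 0.0] rows 3.2
[0.722, 0.06, -0.0, -0.014] rows 2.9
[0.0, -0.0, 0.4, 0.0] rows 1.6
```

Request:
jog_arm(rows=[[0.12, 0.05, 0, 0], [0.33, 0.13, 0, 0], [0.56, 0.22, 0, 0], [0.78, 0.31, 0, 0], [0.929, 0.37, 0, 0]])

```text
t: 23.25
eef_pos: [0.4979, -0.1856, 0.1239]
eef_rot: [-1.565, -2.72, -0.001]
ft_force: [1.1, 0.0, -0.8]
width: 0.387
finger_force: 30.0
```

Request:
jog_arm(rows=[[0.18, 0.07, 0, 0], [0.36, 0.14, 0, 0], [0.54, 0.21, 0, 0], [0.72, 0.28, 0, 0], [0.897, 0.346, 0, 0]])

```text
t: 23.75
eef_pos: [0.4682, 0.0018, 0.1244]
eef_rot: [-1.569, -2.72, 0.002]
ft_force: [0.5, 0.0, -1.3]
width: 0.388
finger_force: 30.0
```

Request:
jog_arm(rows=[[0.16, 0.035, 0, 0], [0.32, 0.065, 0, 0], [0.48, 0.1, 0, 0], [0.64, 0.13, 0, 0], [0.775, 0.158, 0, 0]])

```text
t: 24.25
eef_pos: [0.4177, 0.1515, 0.1244]
eef_rot: [-1.568, -2.721, 0.003]
ft_force: [0.5, 0.2, -0.5]
width: 0.382
finger_force: 30.0
```

Request:
jog_arm(rows=[[0.18, 0.015, 0, -0.003], [0.38, 0.03, 0, -0.007], [0.58, 0.05, 0, -0.01], [0.722, 0.06, 0, -0.014], [0.722, 0.06, 0, -0.014]])

```text
t: 24.75
eef_pos: [0.3548, 0.2847, 0.1244]
eef_rot: [-1.438, -2.791, 0.001]
ft_force: [0.4, -0.2, -1.1]
width: 0.389
finger_force: 30.0
```

Request:
jog_arm(rows=[[0, 0, 0.08, 0], [0, 0, 0.2, 0], [0, 0, 0.32, 0], [0, 0, 0.38, 0], [0, 0, 0.38, 0]])

```text
t: 25.25
eef_pos: [0.3564, 0.2792, 0.0473]
eef_rot: [-1.45, -2.786, 0.008]
ft_force: [0.6, -0.6, -0.6]
width: 0.386
finger_force: 30.0
```

```bash
python3 look.py w11.png .358,.281,.014;  python3 plan.py .358,.281,.0295,35
```

```text
.358,.281,.014 323.0 228.0
t 25.3 at [0.357  0.2798 0.0483] phi 35.02 tilt z [-0.002 -0.003 -1.   ] w 0.386 q7 -0.06
[0.002, 0.008, 0.094, 0.0] rows 0.4
```

View pics/w11.png

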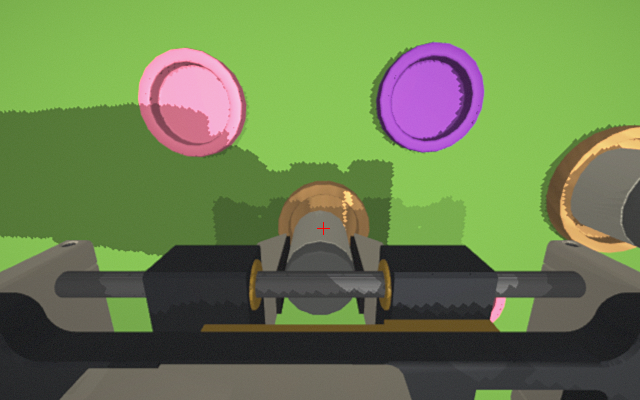

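The jar is over the wooden slim stand, which spans x 278–370 (centre 324); a 2 mm +y shift centres it. The wide jar shows standing in its stand at right. I lower.

Request:
jog_arm(rows=[[0, 0.01, 0.01, 0], [0, 0.01, 0.03, 0], [0, 0.01, 0.05, 0], [0, 0.01, 0.07, 0], [0, 0.01, 0.08, 0]])

```text
t: 25.8
eef_pos: [0.3591, 0.2823, 0.033]
eef_rot: [-1.449, -2.787, 0.0]
ft_force: [-1.0, 0.2, -0.8]
width: 0.383
finger_force: 30.0
```

Request:
jog_arm(rows=[[0, 0, 0.004, 0], [0, 0, 0.008, 0]])

```text
t: 26.0
eef_pos: [0.3592, 0.2824, 0.0317]
eef_rot: [-1.449, -2.787, 0.0]
ft_force: [1.1, -0.2, -1.6]
width: 0.388
finger_force: 30.0
```

Request:
jog_arm(rows=[[0, 0, 0.004, 0], [0, 0, 0.008, 0], [0, 0, 0.008, 0]])

```text
t: 26.3
eef_pos: [0.3592, 0.2824, 0.0301]
eef_rot: [-1.449, -2.787, 0.0]
ft_force: [0.5, -0.8, 0.3]
width: 0.386
finger_force: 30.0
```

Request:
jog_arm(rows=[[0, 0, 0.003, 0], [0, 0, 0.003, 0]])

```text
t: 26.5
eef_pos: [0.3593, 0.2825, 0.0296]
eef_rot: [1.449, 2.787, 0.0]
ft_force: [0.1, 0.2, -1.0]
width: 0.39
finger_force: 30.0
```

Request:
jog_arm(rows=[[0, 0, 0, 0], [0, 0, 0, 0], [0, 0, 0, 0], [0, 0, 0, 0]], grip=0.8)

```text
t: 26.9
eef_pos: [0.3593, 0.2824, 0.0296]
eef_rot: [1.449, 2.787, 0.0]
ft_force: [0.3, 0.1, 1.1]
width: 0.685
finger_force: 0.0
```

Request:
jog_arm(rows=[[0, 0, -0.1, 0], [0, 0, -0.3, 0], [0, 0, -0.5, 0], [0, 0, -0.7, 0], [0, 0, -0.9, 0]])

```text
t: 27.4
eef_pos: [0.359, 0.2821, 0.2113]
eef_rot: [1.449, 2.787, 0.0]
ft_force: [-0.0, 1.7, -0.3]
width: 0.802
finger_force: 0.0
```

Request:
jog_arm(rows=[[-0.2, -0.1, 0, 0], [-0.4, -0.2, 0, 0], [-0.6, -0.3, 0, 0], [-0.8, -0.4, 0, 0], [-0.8, -0.4, 0, 0]])

```text
t: 27.9
eef_pos: [0.3858, 0.1, 0.2097]
eef_rot: [1.459, 2.782, -0.001]
ft_force: [0.8, 1.2, 1.0]
width: 0.802
finger_force: 0.0
```

Run:
```python
from h import *
p,K,C,im,s=shot('top'); q,K2,C2,_,_=shot('scene')
tiles=[]
for n,c in{'wide':(.511,.421,.05),'slim':(.358,.281,.05),'obl':(.652,.155,.05),'sq':(.374,-.29,.05)}.items():
    row=[]
    for P,k,cc in((p,K,C),(q,K2,C2)):
        u,v=proj(k,cc,c).astype(int); row.append(cv2.resize(P[v-24:v+24,u-24:u+24],(200,200),interpolation=2)[:,:,::-1])
    tiles.append(np.vstack(row))
cv2.imwrite('pics/end.png',np.hstack(tiles))
```

```text
(no output)
```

View pics/end.png

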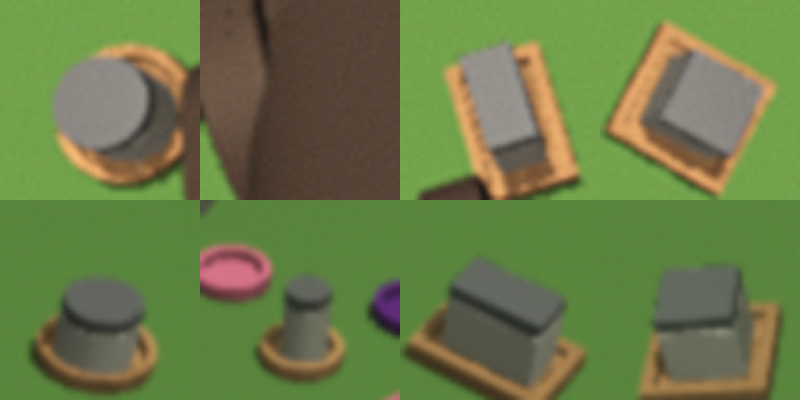

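All four jars stand upright in their recesses in the scene view (the arm hides the slim jar from the top camera). I hand in.

```bash
python3 -c "
from bench import manip
print(manip.finish_job())"
```

```text
the job is handed in; nothing more can be done
None
```

All four jars are in their matching stands and released, and the job is handed in; the last images show each upright in its recess, and the arm did not go near the Petri dish or the bottle, though I did not re-measure those two or receive a verdict.

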